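# Get the wax tin out of the finishing caddy

### The job

Get the wax tin out of the wooden caddy: it is hemmed in by the glue jar and the green can, so first stand both of those on the blue mat, then set the tin flat in the middle of the round cork coaster, and only after that put the jar and the can back upright in the caddy, each on the very spot where it stood at the start. Do not knock the jar or the can over, and leave the block plane and the screw box where they are.

Things in the scene. Friction and masses are not known exactly. Their poses are not given: they have to be found in the camera images.
- caddy: Fixed open wooden box, 94 (x) by 240 (y) by 38 mm high, walls and floor 7 mm thick. Origin: centre of its underside; z up, y lengthwise. Wax tin at y = 0, below the rim, 6.5 mm from the long walls: fingers fit beside it only along y, once both neighbours are gone. Jar and can at y = -72 and +72 mm, in either order; they rise above the rim and are gripped there, along x. Dark discs mark the places.
- glue_jar: Round jar, red-brown contents, white label band, black lid, 59 mm diameter, 76 mm tall (lid fixed, top 14 mm, 56 mm diameter), 0.14 to 0.28 kg. Loose. Origin: centre of its underside, z up when upright.
- filler_can: Plain round dark-green can with a pale metal top, 56 mm diameter, 88 mm tall, 0.17 to 0.35 kg. Loose. Origin: centre of its underside, z up when upright.
- wax_tin: Flat round wax tin, dark blue-grey lid with a yellow centre (fixed shut), lid 67 mm diameter from 13 to 24 mm up, body below it 64 mm, 24 mm tall, 0.06 to 0.13 kg. Loose. Origin: centre of its underside, z up.
- side_mat: Blue mat fixed flat on the bench, 110 mm (x) by 200 mm (y), 3 mm thick; the side area for jar and can. Origin: centre of its underside; z up, y along its length.
- coaster: Round cork coaster fixed on the bench, 100 mm diameter, 6 mm thick. Origin: centre of its underside.
- block_plane: Small steel block plane, 49 x 161 x 55 mm, loose; a bystander to be left alone. Origin: centre of its underside, y along its length.
- screw_box: Small beech box with a lid, 64 x 78 x 40 mm, loose; a bystander to be left alone. Origin: centre of its underside.
Not all that is in view belongs to the job. What is shaped like the glue_jar but orange is not meant.

How it is judged:
By the outcome, as a careful person would: the job done as asked, in the order asked, and still so for the second after the job is handed in, with the robot touching nothing.
It also fails if it takes over 96 s, if anything falls off the work surface, if the arm or the gripper's body presses on something with over 40 N, if the wrist force passes 120 N, or if a joint passes its speed limit or range.

### The arm

A 6-joint arm with a two-finger parallel gripper is mounted at the origin on a cart in front of the work surface, level with it; the furniture and walls round the work are solid. World frame = base frame: x ahead of the robot, y to its left, z up, the work surface at z = 0. Lengths are in m, angles in rad, forces in N, time in s.
With the tool pointing down it reaches from about 0.35 to 0.95 m from the base axis. Payload 17.4 kg.
Tool frame: the origin (TCP) lies on the centre line of the jaws, within the pads' length; the fingertips stand 8 mm ahead of it and the grasp point (between the pads) lies 11 mm behind it; z points along the fingers, y is the line along which they close (so a half turn about z gives the same grasp; the last joint's range is limited). The gripper opens to 93 mm and grips with 3 to 60 N. Pads are 15 mm wide; open, the fingers measure 128 mm over their backs; the gripper's body (75 mm by 188 mm) begins 65 mm behind the grasp point.
Start: joints at [1.212, 0.116, 1.442, -0, 1.584, -0.038], TCP at [0.213, 0.641, 0.227] pointing down, gripper open.
Joint ranges: [-2.83, 2.83], [-0.83, 2.19], [0.07, 2.5], [-1.14, 4.28], [0.01, 3], [-2.97, 2.97]. Speed limits (rad/s): [1.89, 1.89, 2.22, 3.14, 3.14, 3.14].

### API

Orientations are given as [roll, pitch, yaw] about the fixed x, y, z axes, in that order (R = Rz(yaw) Ry(pitch) Rx(roll)).
In Python, from bench import arm gives the robot as it stands.
- The arm moves only by the tool carry_out, never from a script. Its argument "motion" is a list of rows, each an object with "delta_rot": the turn, a rotation vector about the world's x, y, z in degrees, a list of three; "offset": the shift along the world's x, y, z in mm, a list of three; "jaw": the finger opening in mm, from 0 to 93. In form: [{"delta_rot": [ax, ay, az], "offset": [x, y, z], "jaw": jaw}, ...]. A call has 1 to 10 rows; each row is the pose to reach, as a shift and turn from the pose commanded when the call began; what a row does not reach only later rows make up. A row lasts 1/10 s, in which the tool goes at most 50 mm and 8.59 degrees, less where a joint would pass 70% of its speed; a pose out of reach is approached as far as the arm can. A call with a gripper value outside its range is refused whole. The fingers move at their own pace and stop on an object; the grip force is fixed at half the most. Time passes only in rows, so rows that repeat a pose let the fingers close. It gives the time, the measured TCP pose, the force, the opening and the grip force at its end, in the units of the state.
- arm.read_state(): the state, without advancing time (a new reading comes with each control period).
- arm.snapshot(name): name is "side" or "top"; returns the picture (420x560x3 uint8, red, green, blue); there is no depth.
- arm.calibration(name): a dict with "fx", "fy", "cx", "cy" (pixels), "world_from_camera" (4x4, takes a point from camera to world coordinates). Camera axes: x right, y down, z forward; pixel columns grow to the right and rows downward; lengths in m; the calibration is good to about 2 mm. A picture is of the moment at which its call begins. calibration takes no time and is no camera call.
- arm.job_done(): hands the job in; it is judged then, once.
The state is a dict: "clock": time; "joint_pos": joint angles; "qvel": joint speeds; "joint_efforts": joint torques, N m; "tcp_pos": TCP position; "tool_rot": TCP orientation; "contact_force": force on the tool from outside, world axes, zero at the start; "torque": the same for the moment, N m; "width": finger opening in m; "grip_force": force on a finger pad.
Only numpy, scipy, OpenCV 4.12 (cv2) and the standard library are available. Lean on these libraries where they do the work, as an engineer would, in place of code of your own. Each camera call takes 0.05 s, during which the arm holds its last target. There are 200 camera calls.

## Working session

There is one attempt and no reset: what is moved stays moved. The work goes in short steps, Python scripts to look and compute and a tool call to move; the robot and the scene stay as the last step left them, time stands still between calls to the robot, and variables do not carry over. Pictures are saved under pics/ and viewed, at most 14 in all, crops included, and the job is handed in when it is done.

Besides the shell and the picture viewer there is one more tool, called after "Call:" as name([rows], argument=value, ...), one row to a line, values as JSON. carry_out: Moves the arm, as the interface text tells. Its arguments: {"type":"object","properties":{"motion":{"type":"array","items":{"type":"object","properties":{"delta_rot":{"type":"array","items":{"type":"number"}},"offset":{"type":"array","items":{"type":"number"}},"jaw":{"type":"number"}}}}},"required":["motion"]}

```bash
ls; mkdir -p pics
python3 - <<'E'
from bench import arm
import cv2,json
for n in("side","top"):
    cv2.imwrite(f"pics/{n}0.png",arm.snapshot(n)[:,:,::-1]); print(n,arm.calibration(n))
print(arm.read_state())
E
```

```text
pics
side {'fx': 432.0982516799718, 'fy': 432.0982516799718, 'cx': 276.76429212288554, 'cy': 209.05964458175495, 'world_from_camera': array([[-0.97439717, -0.14422359,  0.17248102,  0.3849137 ],
       [-0.22339937,  0.53454498, -0.81507937,  0.95119374],
       [ 0.0253548 , -0.83274319, -0.55307858,  0.52714711],
       [ 0.        ,  0.        ,  0.        ,  1.        ]])}
top {'fx': 517.8334635882157, 'fy': 517.8334635882157, 'cx': 281.69289912785007, 'cy': 209.1120740176857, 'world_from_camera': array([[-5.88499268e-04, -9.96422936e-01,  8.45043618e-02,
         4.24285527e-01],
       [-9.99998954e-01,  6.98018979e-04,  1.26648454e-03,
         2.53575929e-01],
       [-1.32093989e-03, -8.45035281e-02, -9.96422304e-01,
         1.21606581e+00],
       [ 0.00000000e+00,  0.00000000e+00,  0.00000000e+00,
         1.00000000e+00]])}
{'clock': 0.1, 'joint_pos': array([ 1.21218935e+00,  1.16450544e-01,  1.44218421e+00, -1.37996491e-05,
        1.58399497e+00, -3.78043767e-02]), 'qvel': array([ 1.43002535e-05, -1.93239543e-03, -2.83390049e-05, -1.44077890e-03,
        9.97362050e-04, -9.57495124e-04]), 'joint_efforts': array([ 2.00541093e-03, -7.22885084e+01, -6.23870659e+01,  7.82164908e-02,
        2.26355338e-02, -2.25992767e-05]), 'tcp_pos': array([0.21280274, 0.64040083, 0.2259794 ]), 'tool_rot': array([-3.14055580e+00, -2.54078648e-05,  2.82078986e+00]), 'contact_force': array([-0.32666111, -0.76708936, -0.03441091]), 'torque': array([ 0.00398861, -0.0117413 , -0.01221276]), 'grip_force': 0.0, 'width': 0.09314482221162314}
```

View pics/top0.png

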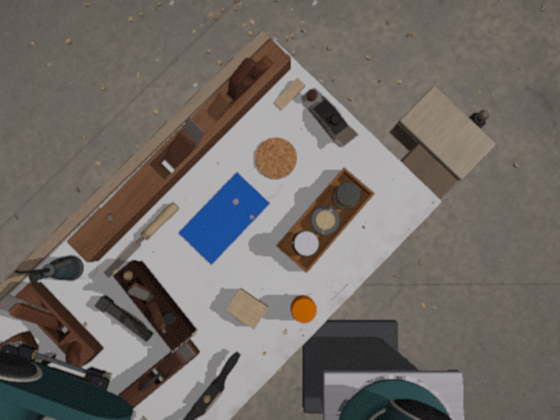

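View pics/side0.png

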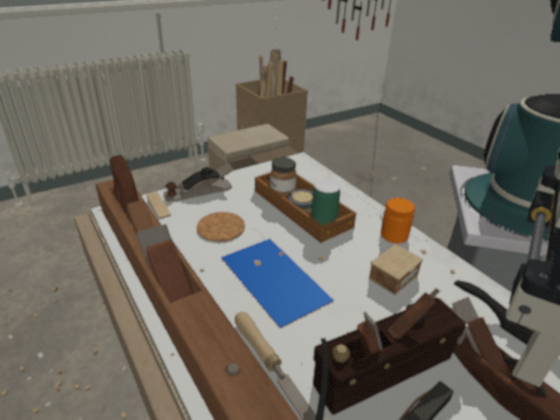

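The top view shows can (pale top) at (306,243), tin (325,219), jar lid (347,194), coaster (276,158), mat centre (224,218). The side view shows the jar at (284,178), can at (325,202) and tin at (303,199). I'll zoom in on both.

Run:
```python
import cv2
a=cv2.imread("pics/top0.png")[125:275,170:380]; cv2.imwrite("pics/tz.png",cv2.resize(a,None,fx=3.8,fy=3.8,interpolation=cv2.INTER_CUBIC))
a=cv2.imread("pics/side0.png")[145:325,185:365]; cv2.imwrite("pics/sz.png",cv2.resize(a,None,fx=3.3,fy=3.3,interpolation=cv2.INTER_CUBIC))
```

```text
(no output)
```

View pics/tz.png

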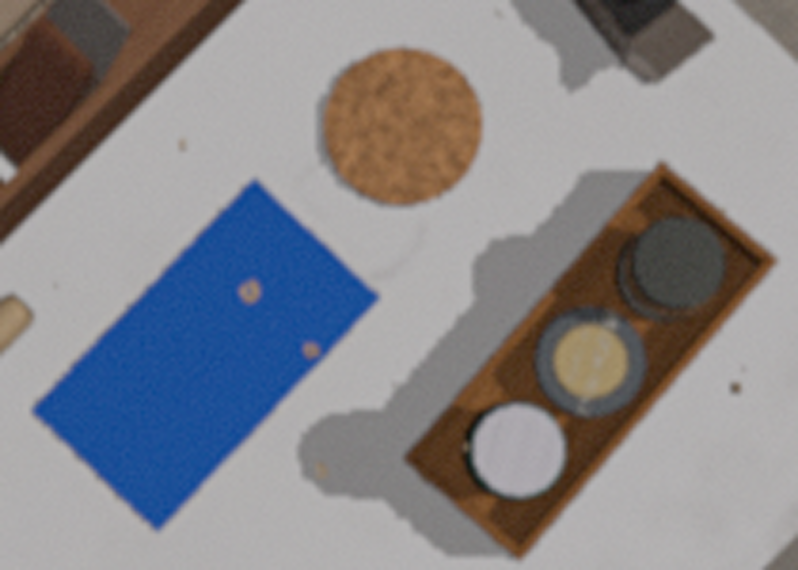

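View pics/sz.png

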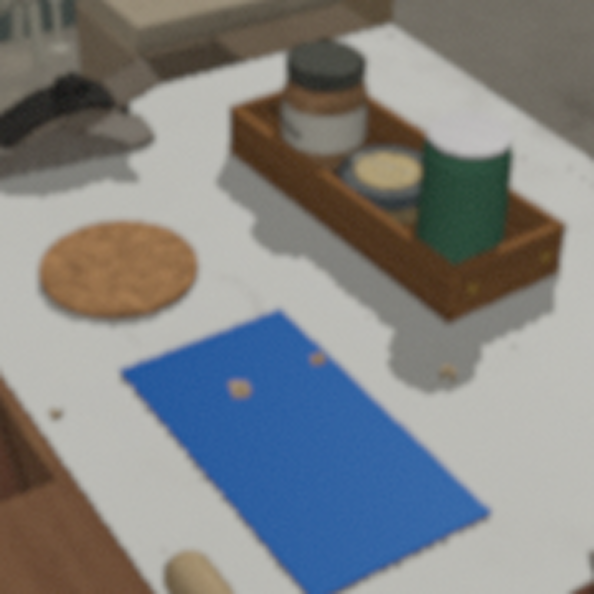

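The crops show the caddy rim corners, mat corners, coaster, and the lid, can and tin tops clearly, plus two crumbs on the mat. Triangulating these points from both views.

```bash
cat > h.py <<'E'
from bench import arm
import numpy as np, cv2
K={n:arm.calibration(n) for n in("side","top")}
def ray(n,u,v):
    c=K[n];T=c["world_from_camera"];return T[:3,3],T[:3,:3]@[(u-c["cx"])/c["fx"],(v-c["cy"])/c["fy"],1]
def onz(n,uv,z):
    o,d=ray(n,*uv);return o+d*(z-o[2])/d[2]
def tri(a,b):
    A=[];B=[]
    for n,uv in(("top",a),("side",b)):
        o,d=ray(n,*uv);d=d/np.linalg.norm(d);P=np.eye(3)-np.outer(d,d);A.append(P);B.append(P@o)
    p,r,_,_=np.linalg.lstsq(np.vstack(A),np.hstack(B),rcond=None);return p,float(np.sqrt(r[0]))if len(r)else 0
def proj(n,p):
    c=K[n];q=np.linalg.inv(c["world_from_camera"])@np.r_[p,1];return np.array([c["fx"]*q[0]/q[2]+c["cx"],c["fy"]*q[1]/q[2]+c["cy"]])
E
python3 - <<'E'
from h import *
np.set_printoptions(precision=4,suppress=True)
t=lambda x,y:((x+.5)/3.8-.5+170,(y+.5)/3.8-.5+125)
s=lambda x,y:((x+.5)/3.3-.5+185,(y+.5)/3.3-.5+145)
for n,a,b in[("can",t(517,450),s(467,137)),("jar",t(680,262),s(326,56)),("tin",t(591,361),s(389,170)),("coaster",t(403,126),s(119,268)),
 ("mat1",t(378,297),s(280,311)),("mat2",t(255,180),s(122,373)),("mat3",t(158,530),s(490,513)),("rimA",t(661,162),s(233,107)),("rimC",t(520,558),s(565,228)),("crumb1",t(249,291),s(239,388)),("crumb2",t(311,350),s(317,358))]:
    print(n,*tri(a,b))
R=np.array([onz("top",t(*p),.038)[:2] for p in[(661,162),(777,260),(520,558),(406,458)]]);print(R,R.mean(0),cv2.minAreaRect((R*1000).astype(np.float32)))
M=np.array([onz("top",t(*p),.003)[:2] for p in[(255,180),(378,297),(158,530),(34,410)]]);print(M,M.mean(0),cv2.minAreaRect((M*1000).astype(np.float32)))
for n,z,c in[("can",.095,(517,450)),("jar",.083,(680,262)),("tin",.031,(591,361)),("coaster",.006,(403,126))]:print(n,onz("top",t(*c),z))
E
```

```text
can [0.4449 0.203  0.0914] 0.0012133747494616888
jar [0.553  0.1077 0.0836] 0.0021064419082535858
tin [0.4987 0.1552 0.0306] 0.002644992505741487
coaster [0.6479 0.269  0.0023] 0.0021336249183517126
mat1 [0.5406 0.2845 0.0011] 0.002371474037393761
mat2 [ 0.6144  0.3614 -0.0007] 0.0022100987651534833
mat3 [0.3972 0.4198 0.0003] 0.001990656038761892
rimA [0.6181 0.1122 0.0372] 0.003815140454006833
rimC [0.3804 0.1989 0.0338] 0.0030054676675111067
crumb1 [0.5444 0.3642 0.0056] 0.0018189769646292631
crumb2 [0.5081 0.3259 0.0041] 0.001536716643172355
[[0.6206 0.1128]
 [0.5609 0.0436]
 [0.3827 0.1992]
 [0.4421 0.267 ]] [0.5016 0.1556] ((501.88201904296875, 155.77955627441406), (91.40266418457031, 236.5850830078125), 48.87582778930664)
[[0.6153 0.3614]
 [0.5421 0.2847]
 [0.3987 0.4194]
 [0.4723 0.4967]] [0.5071 0.3906] ((507.0035400390625, 390.43157958984375), (106.72152709960938, 197.30911254882812), 46.598968505859375)
can [0.4457 0.2032 0.095 ]
jar [0.5546 0.1078 0.083 ]
tin [0.5005 0.1555 0.031 ]
coaster [0.6487 0.2693 0.006 ]
```

Heights and spacings agree with the text: tops at 91/84/31 mm, and 145 mm between can and jar (expected 144). The caddy's long axis is at −41.15°. First move goes above the can.

Call:
carry_out([
  {"offset":[23,-44,0],"delta_rot":[0,0,-2.3],"jaw":93},
  {"offset":[47,-87,0],"delta_rot":[0,0,-4.6],"jaw":93},
  {"offset":[70,-131,0],"delta_rot":[0,0,-6.8],"jaw":93},
  {"offset":[93,-175,0],"delta_rot":[0,0,-9.1],"jaw":93},
  {"offset":[116,-219,0],"delta_rot":[0,0,-11.4],"jaw":93},
  {"offset":[140,-262,0],"delta_rot":[0,0,-13.7],"jaw":93},
  {"offset":[163,-306,0],"delta_rot":[0,0,-16],"jaw":93},
  {"offset":[186,-350,0],"delta_rot":[0,0,-18.2],"jaw":93},
  {"offset":[210,-394,0],"delta_rot":[0,0,-20.5],"jaw":93},
  {"offset":[233,-438,0],"delta_rot":[0,0,-22.8],"jaw":93},
])

```text
clock: 1.1
tcp_pos: [0.4463, 0.2006, 0.2266]
tool_rot: [3.141, 0.0, 2.421]
contact_force: [0.9, 0.6, 0.0]
width: 0.093
grip_force: 0.0
```

Call:
carry_out([
  {"offset":[0,0,0],"delta_rot":[0,0,0],"jaw":93},
  {"offset":[0,0,0],"delta_rot":[0,0,0],"jaw":93},
  {"offset":[0,0,0],"delta_rot":[0,0,0],"jaw":93},
  {"offset":[0,0,0],"delta_rot":[0,0,0],"jaw":93},
])

```text
clock: 1.5
tcp_pos: [0.4453, 0.2037, 0.2266]
tool_rot: [-3.142, -0.0, 2.425]
contact_force: [0.3, 0.1, -0.1]
width: 0.0929
grip_force: 0.0
```

Call:
carry_out([
  {"offset":[1,-1,-25],"delta_rot":[0,0,0],"jaw":93},
  {"offset":[1,-1,-60],"delta_rot":[0,0,0],"jaw":93},
  {"offset":[1,-1,-95],"delta_rot":[0,0,0],"jaw":93},
  {"offset":[1,-1,-125],"delta_rot":[0,0,0],"jaw":93},
  {"offset":[1,-1,-150],"delta_rot":[0,0,0],"jaw":93},
  {"offset":[1,-1,-165],"delta_rot":[0,0,0],"jaw":93},
  {"offset":[1,-1,-174],"delta_rot":[0,0,0],"jaw":93},
  {"offset":[1,-1,-174],"delta_rot":[0,0,0],"jaw":93},
  {"offset":[1,-1,-174],"delta_rot":[0,0,0],"jaw":93},
])

```text
clock: 2.4
tcp_pos: [0.4473, 0.202, 0.0537]
tool_rot: [3.141, 0.001, 2.423]
contact_force: [-0.3, -0.6, 0.7]
width: 0.0931
grip_force: 0.0
```

Call:
carry_out([
  {"offset":[0,0,0],"delta_rot":[0,0,0],"jaw":50},
  {"offset":[0,0,0],"delta_rot":[0,0,0],"jaw":50},
  {"offset":[0,0,0],"delta_rot":[0,0,0],"jaw":50},
  {"offset":[0,0,0],"delta_rot":[0,0,0],"jaw":50},
  {"offset":[0,0,0],"delta_rot":[0,0,0],"jaw":50},
  {"offset":[0,0,0],"delta_rot":[0,0,0],"jaw":50},
  {"offset":[0,0,0],"delta_rot":[0,0,0],"jaw":50},
  {"offset":[0,0,0],"delta_rot":[0,0,0],"jaw":50},
])

```text
clock: 3.2
tcp_pos: [0.4469, 0.2015, 0.0528]
tool_rot: [-3.142, 0.0, 2.423]
contact_force: [-1.2, -1.4, 2.1]
width: 0.0556
grip_force: 30.0
```

Call:
carry_out([
  {"offset":[0,0,8],"delta_rot":[0,0,0],"jaw":50},
  {"offset":[0,0,25],"delta_rot":[0,0,0],"jaw":50},
  {"offset":[0,0,50],"delta_rot":[0,0,0],"jaw":50},
  {"offset":[0,0,75],"delta_rot":[0,0,0],"jaw":50},
  {"offset":[1,8,93],"delta_rot":[0,0,0],"jaw":50},
  {"offset":[2,24,100],"delta_rot":[0,0,0],"jaw":50},
  {"offset":[3,47,100],"delta_rot":[0,0,0],"jaw":50},
  {"offset":[5,73,100],"delta_rot":[0,0,0],"jaw":50},
  {"offset":[7,100,100],"delta_rot":[0,0,0],"jaw":50},
  {"offset":[8,125,100],"delta_rot":[0,0,0],"jaw":50},
])

```text
clock: 4.2
tcp_pos: [0.4543, 0.3289, 0.1515]
tool_rot: [-3.14, -0.001, 2.423]
contact_force: [-0.3, -0.8, -2.7]
width: 0.0554
grip_force: 30.0
```

Call:
carry_out([
  {"offset":[2,27,0],"delta_rot":[0,0,0],"jaw":50},
  {"offset":[4,53,0],"delta_rot":[0,0,0],"jaw":50},
  {"offset":[5,77,0],"delta_rot":[0,0,0],"jaw":50},
  {"offset":[7,95,-5],"delta_rot":[0,0,0],"jaw":50},
  {"offset":[7,105,-20],"delta_rot":[0,0,0],"jaw":50},
  {"offset":[7,106,-45],"delta_rot":[0,0,0],"jaw":50},
  {"offset":[7,106,-70],"delta_rot":[0,0,0],"jaw":50},
  {"offset":[7,106,-87],"delta_rot":[0,0,0],"jaw":50},
  {"offset":[7,106,-95],"delta_rot":[0,0,0],"jaw":50},
  {"offset":[7,106,-98],"delta_rot":[0,0,0],"jaw":50},
])

```text
clock: 5.2
tcp_pos: [0.4616, 0.4324, 0.0536]
tool_rot: [-3.14, -0.0, 2.423]
contact_force: [0.4, 0.5, -3.2]
width: 0.0556
grip_force: 30.0
```

Run:
```python
from h import *
print(arm.read_state()["tcp_pos"],arm.read_state()["contact_force"])
a=arm.snapshot("side")[150:370,120:400,::-1];b=arm.snapshot("top")[120:290,140:400,::-1]
cv2.imwrite("pics/a1.png",np.vstack([cv2.resize(a,(470,290)),cv2.resize(b,(470,300))]))
```

```text
[0.46155286 0.43242394 0.05361107] [ 0.38568988  0.50409892 -3.24169323]
```

View pics/a1.png

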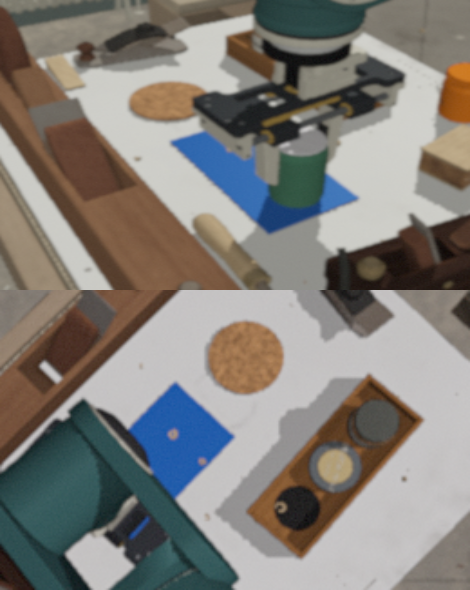

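The can is held upright above the mat and clear of the crumbs; its emptied disc in the caddy is visible with a small pale mark at its edge. Lowering it now.

Call:
carry_out([
  {"offset":[0,0,-2],"delta_rot":[0,0,0],"jaw":50},
  {"offset":[0,0,-4],"delta_rot":[0,0,0],"jaw":50},
  {"offset":[0,0,-5],"delta_rot":[0,0,0],"jaw":50},
  {"offset":[0,0,-5],"delta_rot":[0,0,0],"jaw":50},
  {"offset":[0,0,-5],"delta_rot":[0,0,0],"jaw":50},
])

```text
clock: 5.8
tcp_pos: [0.4619, 0.4326, 0.0498]
tool_rot: [3.141, 0.0, 2.423]
contact_force: [-0.1, -0.4, -3.4]
width: 0.0558
grip_force: 30.0
```

Call:
carry_out([
  {"offset":[0,0,-1],"delta_rot":[0,0,0],"jaw":50},
  {"offset":[0,0,-1.5],"delta_rot":[0,0,0],"jaw":50},
  {"offset":[0,0,-1.5],"delta_rot":[0,0,0],"jaw":50},
])

```text
clock: 6.1
tcp_pos: [0.462, 0.4327, 0.0488]
tool_rot: [3.141, 0.0, 2.423]
contact_force: [-2.7, -1.9, 4.2]
width: 0.0557
grip_force: 30.0
```

Call:
carry_out([
  {"offset":[0,0,0],"delta_rot":[0,0,0],"jaw":93},
  {"offset":[0,0,0],"delta_rot":[0,0,0],"jaw":93},
  {"offset":[0,0,0],"delta_rot":[0,0,0],"jaw":93},
  {"offset":[0,0,0],"delta_rot":[0,0,0],"jaw":93},
  {"offset":[0,0,10],"delta_rot":[0,0,0],"jaw":93},
  {"offset":[0,0,30],"delta_rot":[0,0,0],"jaw":93},
  {"offset":[0,0,60],"delta_rot":[0,0,0],"jaw":93},
  {"offset":[0,0,95],"delta_rot":[0,0,0],"jaw":93},
  {"offset":[0,0,120],"delta_rot":[0,0,0],"jaw":93},
])

```text
clock: 7.0
tcp_pos: [0.4621, 0.4328, 0.1714]
tool_rot: [3.139, 0.0, 2.423]
contact_force: [-0.5, -0.1, -0.6]
width: 0.093
grip_force: 0.0
```

Call:
carry_out([
  {"offset":[6,-20,0],"delta_rot":[0,0,0],"jaw":93},
  {"offset":[17,-60,0],"delta_rot":[0,0,0],"jaw":93},
  {"offset":[28,-100,0],"delta_rot":[0,0,0],"jaw":93},
  {"offset":[40,-140,0],"delta_rot":[0,0,0],"jaw":93},
  {"offset":[51,-180,0],"delta_rot":[0,0,0],"jaw":93},
  {"offset":[63,-220,0],"delta_rot":[0,0,0],"jaw":93},
  {"offset":[74,-260,0],"delta_rot":[0,0,0],"jaw":93},
  {"offset":[85,-300,0],"delta_rot":[0,0,0],"jaw":93},
  {"offset":[92,-324,0],"delta_rot":[0,0,0],"jaw":93},
  {"offset":[92,-324,0],"delta_rot":[0,0,0],"jaw":93},
])

```text
clock: 8.0
tcp_pos: [0.5545, 0.1059, 0.169]
tool_rot: [3.141, 0.001, 2.42]
contact_force: [-0.3, 0.4, 0.2]
width: 0.0929
grip_force: 0.0
```

Call:
carry_out([
  {"offset":[0,0,-15],"delta_rot":[0,0,0],"jaw":93},
  {"offset":[0,0,-40],"delta_rot":[0,0,0],"jaw":93},
  {"offset":[0,0,-65],"delta_rot":[0,0,0],"jaw":93},
  {"offset":[0,0,-90],"delta_rot":[0,0,0],"jaw":93},
  {"offset":[0,0,-107],"delta_rot":[0,0,0],"jaw":93},
  {"offset":[0,0,-115],"delta_rot":[0,0,0],"jaw":93},
  {"offset":[0,0,-115],"delta_rot":[0,0,0],"jaw":93},
  {"offset":[0,0,-115],"delta_rot":[0,0,0],"jaw":93},
])

```text
clock: 8.8
tcp_pos: [0.5542, 0.1089, 0.054]
tool_rot: [3.141, 0.001, 2.423]
contact_force: [-0.1, -0.3, -0.1]
width: 0.0931
grip_force: 0.0
```

Call:
carry_out([
  {"offset":[0,0,0],"delta_rot":[0,0,0],"jaw":53},
  {"offset":[0,0,0],"delta_rot":[0,0,0],"jaw":53},
  {"offset":[0,0,0],"delta_rot":[0,0,0],"jaw":53},
  {"offset":[0,0,0],"delta_rot":[0,0,0],"jaw":53},
  {"offset":[0,0,0],"delta_rot":[0,0,0],"jaw":53},
  {"offset":[0,0,0],"delta_rot":[0,0,0],"jaw":53},
  {"offset":[0,0,0],"delta_rot":[0,0,0],"jaw":53},
])

```text
clock: 9.5
tcp_pos: [0.5539, 0.1085, 0.0532]
tool_rot: [-3.142, 0.0, 2.423]
contact_force: [-0.7, -0.6, 1.9]
width: 0.0573
grip_force: 30.0
```

Call:
carry_out([
  {"offset":[0,0,8],"delta_rot":[0,0,0],"jaw":53},
  {"offset":[0,0,25],"delta_rot":[0,0,0],"jaw":53},
  {"offset":[0,0,50],"delta_rot":[0,0,0],"jaw":53},
  {"offset":[0,0,75],"delta_rot":[0,0,0],"jaw":53},
  {"offset":[-2,10,93],"delta_rot":[0,0,0],"jaw":53},
  {"offset":[-5,30,100],"delta_rot":[0,0,0],"jaw":53},
  {"offset":[-10,60,100],"delta_rot":[0,0,0],"jaw":53},
  {"offset":[-15,90,100],"delta_rot":[0,0,0],"jaw":53},
  {"offset":[-20,120,100],"delta_rot":[0,0,0],"jaw":53},
  {"offset":[-25,150,100],"delta_rot":[0,0,0],"jaw":53},
])

```text
clock: 10.5
tcp_pos: [0.5286, 0.2598, 0.1547]
tool_rot: [3.14, 0.0, 2.423]
contact_force: [-0.1, 0.0, -1.8]
width: 0.0573
grip_force: 30.0
```

Call:
carry_out([
  {"offset":[-5,30,0],"delta_rot":[0,0,0],"jaw":53},
  {"offset":[-10,60,0],"delta_rot":[0,0,0],"jaw":53},
  {"offset":[-15,88,0],"delta_rot":[0,0,0],"jaw":53},
  {"offset":[-18,110,0],"delta_rot":[0,0,0],"jaw":53},
  {"offset":[-20,121,-10],"delta_rot":[0,0,0],"jaw":53},
  {"offset":[-20,121,-35],"delta_rot":[0,0,0],"jaw":53},
  {"offset":[-20,121,-65],"delta_rot":[0,0,0],"jaw":53},
  {"offset":[-20,121,-88],"delta_rot":[0,0,0],"jaw":53},
  {"offset":[-20,121,-97],"delta_rot":[0,0,0],"jaw":53},
  {"offset":[-20,121,-101],"delta_rot":[0,0,0],"jaw":53},
])

```text
clock: 11.5
tcp_pos: [0.5088, 0.3791, 0.0516]
tool_rot: [-3.141, -0.0, 2.422]
contact_force: [-0.5, 0.0, -1.5]
width: 0.057
grip_force: 30.0
```

Call:
carry_out([
  {"offset":[0,0,-1],"delta_rot":[0,0,0],"jaw":53},
  {"offset":[0,0,-2],"delta_rot":[0,0,0],"jaw":53},
  {"offset":[0,0,-2],"delta_rot":[0,0,0],"jaw":53},
  {"offset":[0,0,-2],"delta_rot":[0,0,0],"jaw":53},
])

```text
clock: 11.9
tcp_pos: [0.5091, 0.3797, 0.0509]
tool_rot: [3.141, 0.0, 2.423]
contact_force: [0.0, -0.6, -2.2]
width: 0.0565
grip_force: 30.0
```

Jar width reads 57.3, now 56.5 mm; I'll look before releasing.

Run:
```python
from h import *
print([round(arm.read_state()["width"],4) for _ in range(4)])
a=arm.snapshot("side")
print([round(arm.read_state()["width"],4) for _ in range(2)])
cv2.imwrite("pics/a2.png",cv2.resize(a[170:320,180:360,::-1],None,fx=4,fy=4,interpolation=cv2.INTER_CUBIC))
```

```text
[0.0565, 0.0565, 0.0565, 0.0565]
[0.0566, 0.0566]
```

View pics/a2.png

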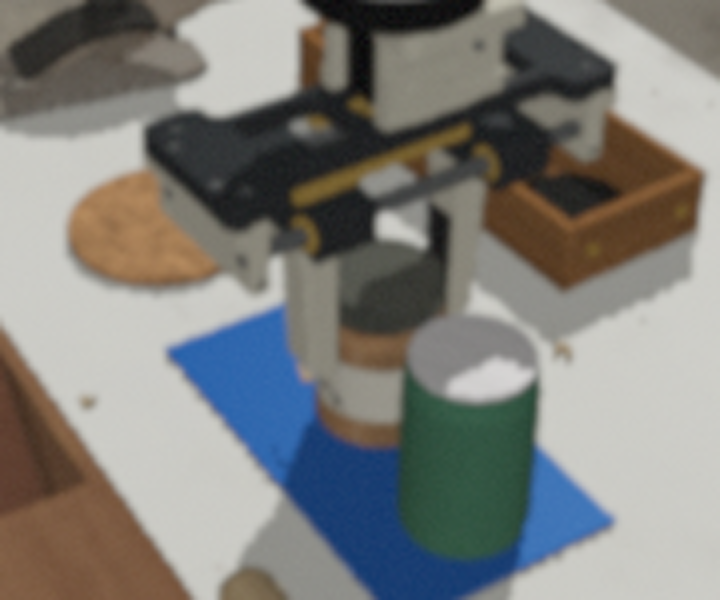

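The jar hangs upright between the pads near the lid, with the can standing upright on the mat in front of it. Lowering to contact.

Call:
carry_out([
  {"offset":[0,0,-1],"delta_rot":[0,0,0],"jaw":53},
  {"offset":[0,0,-1.5],"delta_rot":[0,0,0],"jaw":53},
  {"offset":[0,0,-1.5],"delta_rot":[0,0,0],"jaw":53},
])

```text
clock: 12.25
tcp_pos: [0.509, 0.3797, 0.0493]
tool_rot: [3.141, 0.0, 2.423]
contact_force: [-3.2, -1.2, 4.9]
width: 0.0567
grip_force: 30.0
```

Call:
carry_out([
  {"offset":[0,0,0],"delta_rot":[0,0,0],"jaw":93},
  {"offset":[0,0,0],"delta_rot":[0,0,0],"jaw":93},
  {"offset":[0,0,0],"delta_rot":[0,0,0],"jaw":93},
  {"offset":[0,0,0],"delta_rot":[0,0,0],"jaw":93},
  {"offset":[0,0,10],"delta_rot":[0,0,0],"jaw":93},
  {"offset":[0,0,30],"delta_rot":[0,0,0],"jaw":93},
  {"offset":[0,0,60],"delta_rot":[0,0,0],"jaw":93},
  {"offset":[0,0,95],"delta_rot":[0,0,0],"jaw":93},
  {"offset":[0,0,120],"delta_rot":[0,0,0],"jaw":93},
])

```text
clock: 13.15
tcp_pos: [0.5091, 0.3797, 0.1719]
tool_rot: [3.139, 0.001, 2.423]
contact_force: [-0.6, 0.1, -0.1]
width: 0.0933
grip_force: 0.0
```

Call:
carry_out([
  {"offset":[-1,-22,0],"delta_rot":[0,0,-8],"jaw":93},
  {"offset":[-2,-45,0],"delta_rot":[0,0,-16],"jaw":93},
  {"offset":[-2,-67,0],"delta_rot":[0,0,-24],"jaw":93},
  {"offset":[-3,-90,0],"delta_rot":[0,0,-32],"jaw":93},
  {"offset":[-4,-112,0],"delta_rot":[0,0,-40],"jaw":93},
  {"offset":[-5,-135,0],"delta_rot":[0,0,-48],"jaw":93},
  {"offset":[-6,-157,0],"delta_rot":[0,0,-56],"jaw":93},
  {"offset":[-7,-180,0],"delta_rot":[0,0,-64],"jaw":93},
  {"offset":[-8,-202,0],"delta_rot":[0,0,-72],"jaw":93},
  {"offset":[-8,-224,0],"delta_rot":[0,0,-80],"jaw":93},
])

```text
clock: 14.15
tcp_pos: [0.5007, 0.1547, 0.1695]
tool_rot: [3.141, -0.001, 1.021]
contact_force: [0.6, -0.7, -0.1]
width: 0.0928
grip_force: 0.0
```

Call:
carry_out([
  {"offset":[0,0,0],"delta_rot":[0,0,-6],"jaw":93},
  {"offset":[0,0,0],"delta_rot":[0,0,-10],"jaw":93},
  {"offset":[0,0,0],"delta_rot":[0,0,-10],"jaw":93},
  {"offset":[0,0,0],"delta_rot":[0,0,-10],"jaw":93},
])

```text
clock: 14.55
tcp_pos: [0.5009, 0.1556, 0.1692]
tool_rot: [3.141, -0.0, 0.854]
contact_force: [-0.0, -0.4, -0.3]
width: 0.0928
grip_force: 0.0
```

Run:
```python
from h import *
print(arm.read_state()["tcp_pos"],arm.read_state()["joint_pos"])
a=arm.snapshot("side")[150:300,190:360,::-1];b=arm.snapshot("top")[130:280,170:370,::-1]
cv2.imwrite("pics/a3.png",np.hstack([cv2.resize(a,(390,344),interpolation=2),cv2.resize(b,(410,308),interpolation=2).__class__(0) if 0 else cv2.copyMakeBorder(cv2.resize(b,(410,308),interpolation=2),0,36,0,0,0)]))
```

```text
[0.50089341 0.15561196 0.16915218] [ 2.52579675e-01 -1.95402698e-01  1.83694345e+00 -9.74115336e-08
  1.49954286e+00  9.68968820e-01]
```

View pics/a3.png

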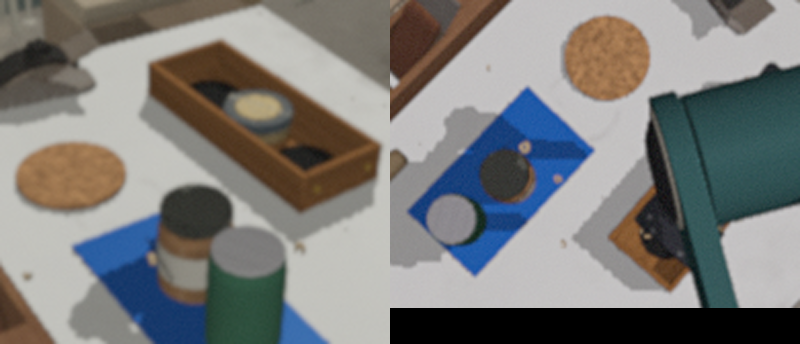

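The jar and can stand upright on the mat, clear of the crumbs. The tin sits alone and undisturbed in the caddy. Descending on it.

Call:
carry_out([
  {"offset":[0,0,-15],"delta_rot":[0,0,0],"jaw":93},
  {"offset":[0,0,-40],"delta_rot":[0,0,0],"jaw":93},
  {"offset":[0,0,-70],"delta_rot":[0,0,0],"jaw":93},
  {"offset":[0,0,-100],"delta_rot":[0,0,0],"jaw":93},
  {"offset":[0,0,-125],"delta_rot":[0,0,0],"jaw":93},
  {"offset":[0,0,-140],"delta_rot":[0,0,0],"jaw":93},
  {"offset":[0,0,-147],"delta_rot":[0,0,0],"jaw":93},
  {"offset":[0,0,-150],"delta_rot":[0,0,0],"jaw":93},
  {"offset":[0,0,-150],"delta_rot":[0,0,0],"jaw":93},
  {"offset":[0,0,-150],"delta_rot":[0,0,0],"jaw":93},
])

```text
clock: 15.65
tcp_pos: [0.5014, 0.1557, 0.0197]
tool_rot: [3.141, -0.001, 0.852]
contact_force: [1.2, -0.5, -0.5]
width: 0.0932
grip_force: 0.0
```

Call:
carry_out([
  {"offset":[0,0,0],"delta_rot":[0,0,0],"jaw":62},
  {"offset":[0,0,0],"delta_rot":[0,0,0],"jaw":62},
  {"offset":[0,0,0],"delta_rot":[0,0,0],"jaw":62},
  {"offset":[0,0,0],"delta_rot":[0,0,0],"jaw":62},
  {"offset":[0,0,0],"delta_rot":[0,0,0],"jaw":62},
  {"offset":[0,0,0],"delta_rot":[0,0,0],"jaw":62},
])

```text
clock: 16.25
tcp_pos: [0.5008, 0.1556, 0.0188]
tool_rot: [-3.141, -0.0, 0.852]
contact_force: [-1.7, 1.1, 3.3]
width: 0.064
grip_force: 30.0
```

Call:
carry_out([
  {"offset":[0,0,4],"delta_rot":[0,0,0],"jaw":62},
  {"offset":[0,0,14],"delta_rot":[0,0,0],"jaw":62},
  {"offset":[0,0,30],"delta_rot":[0,0,0],"jaw":62},
  {"offset":[0,0,50],"delta_rot":[0,0,0],"jaw":62},
  {"offset":[0,0,68],"delta_rot":[0,0,0],"jaw":62},
  {"offset":[6,5,75],"delta_rot":[0,0,0],"jaw":62},
  {"offset":[20,15,75],"delta_rot":[0,0,0],"jaw":62},
  {"offset":[38,29,75],"delta_rot":[0,0,0],"jaw":62},
  {"offset":[56,43,75],"delta_rot":[0,0,0],"jaw":62},
  {"offset":[74,57,75],"delta_rot":[0,0,0],"jaw":62},
])

```text
clock: 17.25
tcp_pos: [0.5759, 0.2135, 0.0939]
tool_rot: [3.141, -0.0, 0.852]
contact_force: [-0.2, -0.6, -0.9]
width: 0.0642
grip_force: 30.0
```

Call:
carry_out([
  {"offset":[18,14,0],"delta_rot":[0,0,0],"jaw":62},
  {"offset":[36,28,0],"delta_rot":[0,0,0],"jaw":62},
  {"offset":[54,42,0],"delta_rot":[0,0,0],"jaw":62},
  {"offset":[68,52,0],"delta_rot":[0,0,0],"jaw":62},
  {"offset":[74,57,-10],"delta_rot":[0,0,0],"jaw":62},
  {"offset":[74,57,-30],"delta_rot":[0,0,0],"jaw":62},
  {"offset":[74,57,-50],"delta_rot":[0,0,0],"jaw":62},
  {"offset":[74,57,-60],"delta_rot":[0,0,0],"jaw":62},
  {"offset":[74,57,-60],"delta_rot":[0,0,0],"jaw":62},
  {"offset":[74,57,-60],"delta_rot":[0,0,0],"jaw":62},
])

```text
clock: 18.25
tcp_pos: [0.649, 0.2696, 0.0342]
tool_rot: [3.141, -0.0, 0.852]
contact_force: [-0.6, 0.0, -0.6]
width: 0.0645
grip_force: 30.0
```

Run:
```python
from h import *
a=arm.snapshot("side")[150:270,170:310,::-1];b=arm.snapshot("top")[90:240,210:360,::-1]
cv2.imwrite("pics/a4.png",np.hstack([cv2.resize(a,(467,400),interpolation=2),cv2.resize(b,(330,400),interpolation=2)]))
```

```text
(no output)
```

View pics/a4.png

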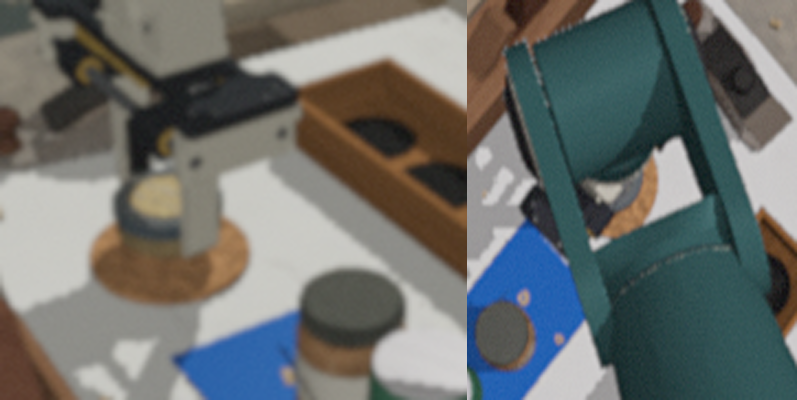

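The tin is held level above the coaster. Lowering it.

Call:
carry_out([
  {"offset":[0,0,-6],"delta_rot":[0,0,0],"jaw":62},
  {"offset":[0,0,-11],"delta_rot":[0,0,0],"jaw":62},
  {"offset":[0,0,-14],"delta_rot":[0,0,0],"jaw":62},
  {"offset":[0,0,-15.5],"delta_rot":[0,0,0],"jaw":62},
  {"offset":[0,0,-15.5],"delta_rot":[0,0,0],"jaw":62},
  {"offset":[0,0,-15.5],"delta_rot":[0,0,0],"jaw":62},
])

```text
clock: 18.95
tcp_pos: [0.6489, 0.2696, 0.0182]
tool_rot: [3.142, -0.0, 0.852]
contact_force: [0.7, 0.8, -1.1]
width: 0.0641
grip_force: 30.0
```

Call:
carry_out([
  {"offset":[0,0,-1],"delta_rot":[0,0,0],"jaw":62},
  {"offset":[0,0,-1],"delta_rot":[0,0,0],"jaw":62},
  {"offset":[0,0,-1],"delta_rot":[0,0,0],"jaw":62},
])

```text
clock: 19.25
tcp_pos: [0.649, 0.2697, 0.0178]
tool_rot: [3.141, -0.001, 0.852]
contact_force: [-2.1, -0.7, 5.5]
width: 0.0641
grip_force: 30.0
```

Call:
carry_out([
  {"offset":[0,0,0],"delta_rot":[0,0,0],"jaw":93},
  {"offset":[0,0,0],"delta_rot":[0,0,0],"jaw":93},
  {"offset":[0,0,0],"delta_rot":[0,0,0],"jaw":93},
  {"offset":[0,0,0],"delta_rot":[0,0,0],"jaw":93},
  {"offset":[0,0,10],"delta_rot":[0,0,0],"jaw":93},
  {"offset":[0,0,30],"delta_rot":[0,0,0],"jaw":93},
  {"offset":[0,0,65],"delta_rot":[0,0,0],"jaw":93},
  {"offset":[0,0,105],"delta_rot":[0,0,0],"jaw":93},
  {"offset":[0,0,135],"delta_rot":[0,0,0],"jaw":93},
  {"offset":[0,0,140],"delta_rot":[0,0,0],"jaw":93},
])

```text
clock: 20.25
tcp_pos: [0.6501, 0.2701, 0.1629]
tool_rot: [3.138, -0.006, 0.852]
contact_force: [-0.2, 0.5, -0.5]
width: 0.093
grip_force: 0.0
```

Call:
carry_out([
  {"offset":[-14,11,0],"delta_rot":[0,0,8],"jaw":93},
  {"offset":[-28,22,0],"delta_rot":[0,0,16],"jaw":93},
  {"offset":[-42,33,0],"delta_rot":[0,0,24],"jaw":93},
  {"offset":[-56,44,0],"delta_rot":[0,0,32],"jaw":93},
  {"offset":[-70,55,0],"delta_rot":[0,0,40],"jaw":93},
  {"offset":[-84,66,0],"delta_rot":[0,0,48],"jaw":93},
  {"offset":[-98,77,0],"delta_rot":[0,0,56],"jaw":93},
  {"offset":[-112,88,0],"delta_rot":[0,0,64],"jaw":93},
  {"offset":[-126,99,0],"delta_rot":[0,0,72],"jaw":93},
  {"offset":[-140,110,0],"delta_rot":[0,0,80],"jaw":93},
])

```text
clock: 21.25
tcp_pos: [0.5081, 0.3799, 0.157]
tool_rot: [-3.141, -0.0, 2.254]
contact_force: [-0.8, 0.0, 0.0]
width: 0.0928
grip_force: 0.0
```

Call:
carry_out([
  {"offset":[0,0,0],"delta_rot":[0,0,6],"jaw":93},
  {"offset":[0,0,0],"delta_rot":[0,0,10],"jaw":93},
  {"offset":[0,0,0],"delta_rot":[0,0,10],"jaw":93},
  {"offset":[0,0,0],"delta_rot":[0,0,10],"jaw":93},
])

```text
clock: 21.65
tcp_pos: [0.5088, 0.3795, 0.157]
tool_rot: [-3.141, -0.0, 2.421]
contact_force: [0.7, -0.4, 0.4]
width: 0.093
grip_force: 0.0
```

Run:
```python
from h import *
A=arm.snapshot("top");a=A[110:210,220:340,::-1]
cv2.imwrite("pics/a5.png",cv2.resize(a,None,fx=6,fy=6,interpolation=cv2.INTER_CUBIC))
print(arm.read_state()["tcp_pos"])
```

```text
[0.50885658 0.37946199 0.15702992]
```

View pics/a5.png

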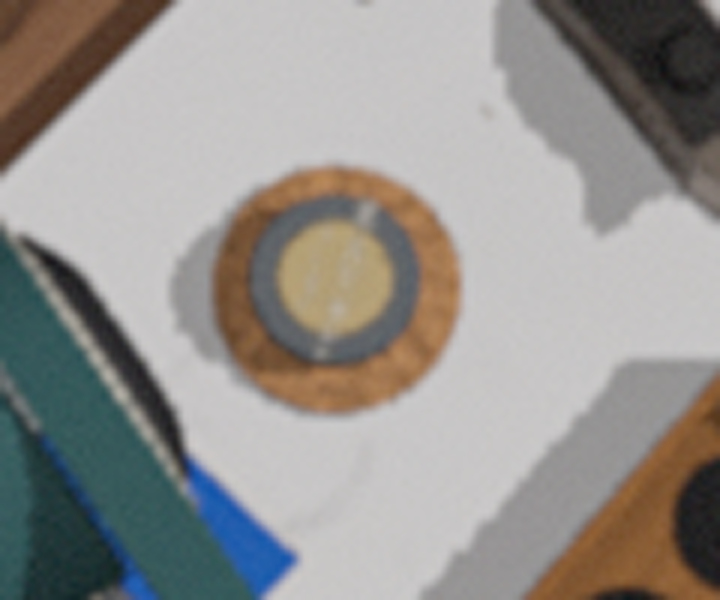

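The coaster centre is at crop (337,289) and the tin at (334,280). Allowing for about 11 px of parallax, the tin is within roughly 1 mm of centre. Next, the jar goes back.

Call:
carry_out([
  {"offset":[0,0,-15],"delta_rot":[0,0,0],"jaw":93},
  {"offset":[0,0,-40],"delta_rot":[0,0,0],"jaw":93},
  {"offset":[0,0,-65],"delta_rot":[0,0,0],"jaw":93},
  {"offset":[0,0,-90],"delta_rot":[0,0,0],"jaw":93},
  {"offset":[0,0,-103],"delta_rot":[0,0,0],"jaw":93},
  {"offset":[0,0,-108.5],"delta_rot":[0,0,0],"jaw":93},
  {"offset":[0,0,-108.5],"delta_rot":[0,0,0],"jaw":93},
  {"offset":[0,0,-108.5],"delta_rot":[0,0,0],"jaw":93},
  {"offset":[0,0,-108.5],"delta_rot":[0,0,0],"jaw":93},
])

```text
clock: 22.6
tcp_pos: [0.5093, 0.3799, 0.0499]
tool_rot: [3.14, 0.0, 2.423]
contact_force: [0.3, -0.2, 0.4]
width: 0.093
grip_force: 0.0
```

Call:
carry_out([
  {"offset":[0,0,0],"delta_rot":[0,0,0],"jaw":53},
  {"offset":[0,0,0],"delta_rot":[0,0,0],"jaw":53},
  {"offset":[0,0,0],"delta_rot":[0,0,0],"jaw":53},
  {"offset":[0,0,0],"delta_rot":[0,0,0],"jaw":53},
  {"offset":[0,0,0],"delta_rot":[0,0,0],"jaw":53},
  {"offset":[0,0,0],"delta_rot":[0,0,0],"jaw":53},
  {"offset":[0,0,0],"delta_rot":[0,0,0],"jaw":53},
])

```text
clock: 23.3
tcp_pos: [0.5089, 0.3796, 0.0487]
tool_rot: [3.142, 0.0, 2.423]
contact_force: [0.2, 0.1, -0.0]
width: 0.0567
grip_force: 30.0
```

Call:
carry_out([
  {"offset":[0,0,8],"delta_rot":[0,0,0],"jaw":53},
  {"offset":[0,0,25],"delta_rot":[0,0,0],"jaw":53},
  {"offset":[0,0,50],"delta_rot":[0,0,0],"jaw":53},
  {"offset":[0,0,78],"delta_rot":[0,0,0],"jaw":53},
  {"offset":[2,-10,98],"delta_rot":[0,0,0],"jaw":53},
  {"offset":[5,-30,104.5],"delta_rot":[0,0,0],"jaw":53},
  {"offset":[10,-60,104.5],"delta_rot":[0,0,0],"jaw":53},
  {"offset":[15,-90,104.5],"delta_rot":[0,0,0],"jaw":53},
  {"offset":[20,-120,104.5],"delta_rot":[0,0,0],"jaw":53},
  {"offset":[25,-150,104.5],"delta_rot":[0,0,0],"jaw":53},
])

```text
clock: 24.3
tcp_pos: [0.5336, 0.2273, 0.153]
tool_rot: [-3.141, -0.0, 2.423]
contact_force: [-0.2, -0.0, -1.8]
width: 0.0567
grip_force: 30.0
```

Call:
carry_out([
  {"offset":[5,-30,0],"delta_rot":[0,0,0],"jaw":53},
  {"offset":[10,-60,0],"delta_rot":[0,0,0],"jaw":53},
  {"offset":[15,-88,0],"delta_rot":[0,0,0],"jaw":53},
  {"offset":[18,-110,0],"delta_rot":[0,0,0],"jaw":53},
  {"offset":[20,-121,0],"delta_rot":[0,0,0],"jaw":53},
  {"offset":[20,-121,-15],"delta_rot":[0,0,0],"jaw":53},
  {"offset":[20,-121,-40],"delta_rot":[0,0,0],"jaw":53},
  {"offset":[20,-121,-50],"delta_rot":[0,0,0],"jaw":53},
  {"offset":[20,-121,-50],"delta_rot":[0,0,0],"jaw":53},
])

```text
clock: 25.2
tcp_pos: [0.5527, 0.1091, 0.1009]
tool_rot: [-3.139, -0.002, 2.424]
contact_force: [-0.6, -0.1, -2.2]
width: 0.0568
grip_force: 30.0
```

Call:
carry_out([
  {"offset":[0,0,-10],"delta_rot":[0,0,0],"jaw":53},
  {"offset":[0,0,-25],"delta_rot":[0,0,0],"jaw":53},
  {"offset":[0,0,-38],"delta_rot":[0,0,0],"jaw":53},
  {"offset":[0,0,-45],"delta_rot":[0,0,0],"jaw":53},
  {"offset":[0,0,-48.5],"delta_rot":[0,0,0],"jaw":53},
  {"offset":[0,0,-49],"delta_rot":[0,0,0],"jaw":53},
  {"offset":[0,0,-49],"delta_rot":[0,0,0],"jaw":53},
])

```text
clock: 25.9
tcp_pos: [0.5541, 0.1086, 0.0545]
tool_rot: [3.141, 0.0, 2.423]
contact_force: [0.4, -0.0, -1.4]
width: 0.057
grip_force: 30.0
```

Call:
carry_out([
  {"offset":[0,0,-1],"delta_rot":[0,0,0],"jaw":53},
  {"offset":[0,0,-1.5],"delta_rot":[0,0,0],"jaw":53},
  {"offset":[0,0,-1.5],"delta_rot":[0,0,0],"jaw":53},
])

```text
clock: 26.2
tcp_pos: [0.5539, 0.1086, 0.0528]
tool_rot: [3.141, 0.0, 2.423]
contact_force: [-0.6, -0.3, -1.9]
width: 0.0567
grip_force: 30.0
```

Call:
carry_out([
  {"offset":[0,0,-0.5],"delta_rot":[0,0,0],"jaw":53},
  {"offset":[0,0,-1],"delta_rot":[0,0,0],"jaw":53},
  {"offset":[0,0,-1],"delta_rot":[0,0,0],"jaw":53},
])

```text
clock: 26.5
tcp_pos: [0.554, 0.1086, 0.0526]
tool_rot: [3.141, 0.0, 2.423]
contact_force: [-5.6, -1.4, 8.0]
width: 0.057
grip_force: 30.0
```

Call:
carry_out([
  {"offset":[0,0,0],"delta_rot":[0,0,0],"jaw":93},
  {"offset":[0,0,0],"delta_rot":[0,0,0],"jaw":93},
  {"offset":[0,0,0],"delta_rot":[0,0,0],"jaw":93},
  {"offset":[0,0,0],"delta_rot":[0,0,0],"jaw":93},
  {"offset":[0,0,10],"delta_rot":[0,0,0],"jaw":93},
  {"offset":[0,0,30],"delta_rot":[0,0,0],"jaw":93},
  {"offset":[0,0,60],"delta_rot":[0,0,0],"jaw":93},
  {"offset":[0,0,95],"delta_rot":[0,0,0],"jaw":93},
  {"offset":[0,0,116.5],"delta_rot":[0,0,0],"jaw":93},
])

```text
clock: 27.4
tcp_pos: [0.5543, 0.1086, 0.1717]
tool_rot: [3.139, 0.002, 2.423]
contact_force: [1.1, -1.2, 0.4]
width: 0.0932
grip_force: 0.0
```

Call:
carry_out([
  {"offset":[-6,20,0],"delta_rot":[0,0,0],"jaw":93},
  {"offset":[-17,60,0],"delta_rot":[0,0,0],"jaw":93},
  {"offset":[-28,100,0],"delta_rot":[0,0,0],"jaw":93},
  {"offset":[-40,140,0],"delta_rot":[0,0,0],"jaw":93},
  {"offset":[-51,180,0],"delta_rot":[0,0,0],"jaw":93},
  {"offset":[-63,220,0],"delta_rot":[0,0,0],"jaw":93},
  {"offset":[-74,260,0],"delta_rot":[0,0,0],"jaw":93},
  {"offset":[-85,300,0],"delta_rot":[0,0,0],"jaw":93},
  {"offset":[-92,324,0],"delta_rot":[0,0,0],"jaw":93},
  {"offset":[-92,324,0],"delta_rot":[0,0,0],"jaw":93},
])

```text
clock: 28.4
tcp_pos: [0.4606, 0.4351, 0.1685]
tool_rot: [3.141, -0.0, 2.426]
contact_force: [-0.7, -0.3, -0.9]
width: 0.0929
grip_force: 0.0
```

Call:
carry_out([
  {"offset":[0,0,0],"delta_rot":[0,0,0],"jaw":93},
  {"offset":[0,0,-15],"delta_rot":[0,0,0],"jaw":93},
  {"offset":[0,0,-40],"delta_rot":[0,0,0],"jaw":93},
  {"offset":[0,0,-65],"delta_rot":[0,0,0],"jaw":93},
  {"offset":[0,0,-90],"delta_rot":[0,0,0],"jaw":93},
  {"offset":[0,0,-110],"delta_rot":[0,0,0],"jaw":93},
  {"offset":[0,0,-118],"delta_rot":[0,0,0],"jaw":93},
  {"offset":[0,0,-120],"delta_rot":[0,0,0],"jaw":93},
  {"offset":[0,0,-120],"delta_rot":[0,0,0],"jaw":93},
  {"offset":[0,0,-120],"delta_rot":[0,0,0],"jaw":93},
])

```text
clock: 29.4
tcp_pos: [0.4623, 0.4327, 0.0493]
tool_rot: [3.14, 0.0, 2.423]
contact_force: [-0.3, -0.6, 0.7]
width: 0.0928
grip_force: 0.0
```

Call:
carry_out([
  {"offset":[0,0,0],"delta_rot":[0,0,0],"jaw":50},
  {"offset":[0,0,0],"delta_rot":[0,0,0],"jaw":50},
  {"offset":[0,0,0],"delta_rot":[0,0,0],"jaw":50},
  {"offset":[0,0,0],"delta_rot":[0,0,0],"jaw":50},
  {"offset":[0,0,0],"delta_rot":[0,0,0],"jaw":50},
  {"offset":[0,0,0],"delta_rot":[0,0,0],"jaw":50},
  {"offset":[0,0,0],"delta_rot":[0,0,0],"jaw":50},
])

```text
clock: 30.1
tcp_pos: [0.4618, 0.4326, 0.0482]
tool_rot: [-3.142, -0.0, 2.423]
contact_force: [0.1, -1.7, 0.8]
width: 0.0556
grip_force: 30.0
```

Run:
```python
from h import *
A=arm.snapshot("top");a=A[150:290,260:400,::-1];B=cv2.imread("pics/top0.png")[150:290,260:400]
cv2.imwrite("pics/a6.png",np.hstack([cv2.resize(x,(400,400),interpolation=2) for x in(B,a)]))
```

```text
(no output)
```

View pics/a6.png

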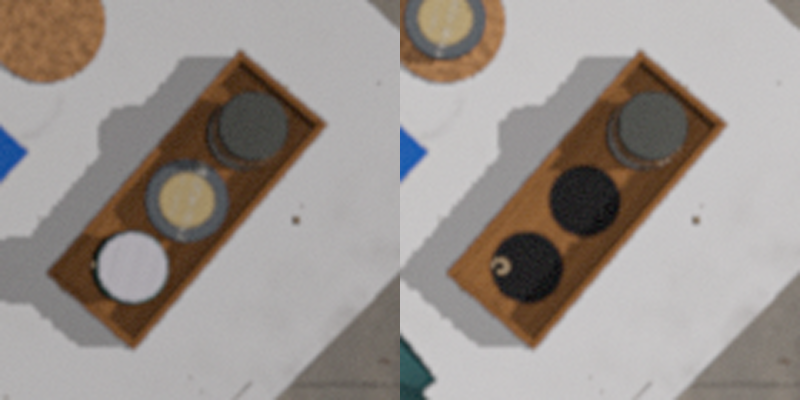

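The jar is back at the same pixels as at the start (lid at crop (653,125) against (253,125)). Now the can.

Call:
carry_out([
  {"offset":[0,0,8],"delta_rot":[0,0,0],"jaw":50},
  {"offset":[0,0,25],"delta_rot":[0,0,0],"jaw":50},
  {"offset":[0,0,50],"delta_rot":[0,0,0],"jaw":50},
  {"offset":[0,0,78],"delta_rot":[0,0,0],"jaw":50},
  {"offset":[-1,-8,98],"delta_rot":[0,0,0],"jaw":50},
  {"offset":[-2,-24,104.5],"delta_rot":[0,0,0],"jaw":50},
  {"offset":[-3,-47,104.5],"delta_rot":[0,0,0],"jaw":50},
  {"offset":[-5,-73,104.5],"delta_rot":[0,0,0],"jaw":50},
  {"offset":[-7,-100,104.5],"delta_rot":[0,0,0],"jaw":50},
  {"offset":[-8,-125,104.5],"delta_rot":[0,0,0],"jaw":50},
])

```text
clock: 31.15
tcp_pos: [0.4533, 0.3057, 0.1524]
tool_rot: [-3.141, -0.0, 2.423]
contact_force: [-0.4, 0.9, -3.0]
width: 0.0555
grip_force: 30.0
```

Call:
carry_out([
  {"offset":[-2,-27,0],"delta_rot":[0,0,0],"jaw":50},
  {"offset":[-4,-53,0],"delta_rot":[0,0,0],"jaw":50},
  {"offset":[-5,-77,0],"delta_rot":[0,0,0],"jaw":50},
  {"offset":[-7,-95,0],"delta_rot":[0,0,0],"jaw":50},
  {"offset":[-7,-106,0],"delta_rot":[0,0,0],"jaw":50},
  {"offset":[-7,-106,-15],"delta_rot":[0,0,0],"jaw":50},
  {"offset":[-7,-106,-40],"delta_rot":[0,0,0],"jaw":50},
  {"offset":[-7,-106,-50],"delta_rot":[0,0,0],"jaw":50},
  {"offset":[-7,-106,-50],"delta_rot":[0,0,0],"jaw":50},
])

```text
clock: 32.05
tcp_pos: [0.4459, 0.2016, 0.1006]
tool_rot: [-3.139, -0.002, 2.423]
contact_force: [-0.8, 0.3, -3.4]
width: 0.0559
grip_force: 30.0
```

Call:
carry_out([
  {"offset":[0,0,-10],"delta_rot":[0,0,0],"jaw":50},
  {"offset":[0,0,-25],"delta_rot":[0,0,0],"jaw":50},
  {"offset":[0,0,-38],"delta_rot":[0,0,0],"jaw":50},
  {"offset":[0,0,-45],"delta_rot":[0,0,0],"jaw":50},
  {"offset":[0,0,-49],"delta_rot":[0,0,0],"jaw":50},
  {"offset":[0,0,-50],"delta_rot":[0,0,0],"jaw":50},
  {"offset":[0,0,-50],"delta_rot":[0,0,0],"jaw":50},
])

```text
clock: 32.75
tcp_pos: [0.447, 0.2016, 0.0529]
tool_rot: [3.141, 0.0, 2.423]
contact_force: [1.4, 0.5, -3.2]
width: 0.0555
grip_force: 30.0
```

Call:
carry_out([
  {"offset":[0,0,-0.5],"delta_rot":[0,0,0],"jaw":50},
  {"offset":[0,0,-1],"delta_rot":[0,0,0],"jaw":50},
  {"offset":[0,0,-1],"delta_rot":[0,0,0],"jaw":50},
])

```text
clock: 33.05
tcp_pos: [0.4471, 0.2016, 0.0521]
tool_rot: [3.141, 0.0, 2.423]
contact_force: [0.2, -0.5, 1.4]
width: 0.0559
grip_force: 30.0
```

Contact. Releasing, rising, then moving clear.

Call:
carry_out([
  {"offset":[0,0,0],"delta_rot":[0,0,0],"jaw":93},
  {"offset":[0,0,0],"delta_rot":[0,0,0],"jaw":93},
  {"offset":[0,0,0],"delta_rot":[0,0,0],"jaw":93},
  {"offset":[0,0,0],"delta_rot":[0,0,0],"jaw":93},
  {"offset":[0,0,10],"delta_rot":[0,0,0],"jaw":93},
  {"offset":[0,0,30],"delta_rot":[0,0,0],"jaw":93},
  {"offset":[0,0,60],"delta_rot":[0,0,0],"jaw":93},
  {"offset":[0,0,95],"delta_rot":[0,0,0],"jaw":93},
  {"offset":[0,0,130],"delta_rot":[0,0,0],"jaw":93},
  {"offset":[0,0,160],"delta_rot":[0,0,0],"jaw":93},
])

```text
clock: 34.05
tcp_pos: [0.4468, 0.2016, 0.2145]
tool_rot: [3.14, 0.001, 2.423]
contact_force: [0.0, 0.8, -0.5]
width: 0.0931
grip_force: 0.0
```

Call:
carry_out([
  {"offset":[-10,25,5],"delta_rot":[0,0,0],"jaw":93},
  {"offset":[-25,60,10],"delta_rot":[0,0,0],"jaw":93},
  {"offset":[-40,100,10],"delta_rot":[0,0,0],"jaw":93},
  {"offset":[-55,140,10],"delta_rot":[0,0,0],"jaw":93},
  {"offset":[-70,180,10],"delta_rot":[0,0,0],"jaw":93},
  {"offset":[-85,220,10],"delta_rot":[0,0,0],"jaw":93},
  {"offset":[-100,260,10],"delta_rot":[0,0,0],"jaw":93},
  {"offset":[-115,295,10],"delta_rot":[0,0,0],"jaw":93},
  {"offset":[-120,310,10],"delta_rot":[0,0,0],"jaw":93},
  {"offset":[-120,310,10],"delta_rot":[0,0,0],"jaw":93},
])

```text
clock: 35.05
tcp_pos: [0.3261, 0.5128, 0.2217]
tool_rot: [-3.141, -0.0, 2.425]
contact_force: [0.5, -0.3, -0.8]
width: 0.0927
grip_force: 0.0
```

Run:
```python
from h import *
A=arm.snapshot("top")[80:280,250:400,::-1];B=cv2.imread("pics/top0.png")[80:280,250:400];S=arm.snapshot("side")[140:300,160:340,::-1]
cv2.imwrite("pics/a7.png",np.hstack([cv2.resize(B,(250,333),interpolation=2),cv2.resize(A,(250,333),interpolation=2),cv2.resize(S,(300,333),interpolation=2)]))
```

```text
(no output)
```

View pics/a7.png

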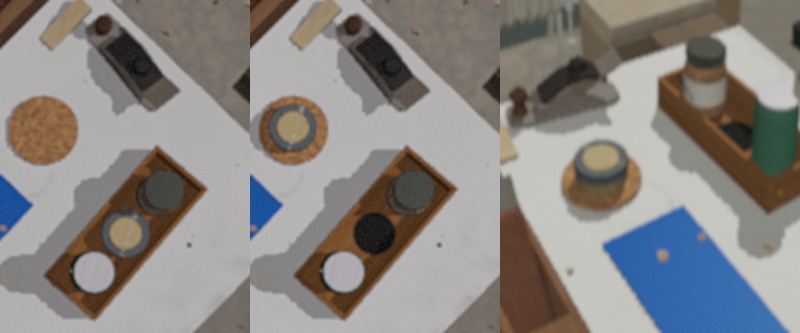

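The before and after views match: the jar and can stand upright on their original spots, the tin is flat and centred on the coaster, and the plane hasn't moved. Handing in.

```bash
python3 -c "
from bench import arm
print(arm.job_done())"
```

```text
the job is handed in; nothing more can be done
None
```

The wax tin sits flat on the cork coaster, about 1 mm off centre by camera. The jar and can are upright in the caddy on their starting spots, the plane and screw box were left alone, and the job was handed in at about 35 s.

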